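# Load an unbalanced spindle into the tilted weld cradle

## Robot

A 7-joint arm with a two-finger parallel gripper is mounted at the origin on the work surface; the furniture and walls round the work are solid. World frame = base frame: x ahead of the robot, y to its left, z up, the work surface at z = 0. Lengths are in mm, angles in degrees, forces in N, time in s.
With the tool pointing down it reaches from about 350 to 900 mm from the base axis. Payload 7.2 kg.
Tool frame: the origin (TCP) lies at the very end of the fingers, on their centre line; the grasp point (between the pads) lies 19 mm behind it; z points along the fingers, y is the line along which they close (so a half turn about z gives the same grasp; the last joint's range is limited). The gripper opens to 85 mm and grips with 20 to 120 N. Pads are 22 mm wide; open, the fingers measure 114 mm over their backs; the gripper's body (76 mm by 85 mm) begins 54 mm behind the grasp point. The pads swing forward as they close: fully open they stand 13 mm farther back than shut.
Start: joints at [-77.705, 23.554, -0.728, 91.456, 0.321, 64.991, -4.71], TCP at [174.413, 600.174, 231.297] pointing down, gripper open.
Joint ranges: [-169.25, 169.25], [-16.82, 113.86], [-84.01, 82.57], [7.8, 145.47], [-59.2, 239.2], [7.22, 106.19], [-163.78, 163.78]. Speed limits (degrees/s): [136.94, 136.94, 172.46, 172.46, 180, 180, 180].

## Interface

Orientations are given as [roll, pitch, yaw] about the fixed x, y, z axes, in that order (R = Rz(yaw) Ry(pitch) Rx(roll)).
In Python, from plant import robot gives the robot as it stands. The module is installed in compiled form; this text tells all that it offers.
- The arm moves only by the shell command python3 -m handwheel 'ROWS'. ROWS is JSON, a list of rows, each an object with "dp": the shift along the tool's x, y, z in mm, a list of three; "angular": the turn, a rotation vector about the tool's x, y, z in degrees, a list of three; "fingers": the closure, from -1 (fully open) to 1 (shut). In form: [{"dp": [tx, ty, tz], "angular": [wx, wy, wz], "fingers": fingers}, ...]. A call has 1 to 20 rows; each row is the pose to reach, as a shift and turn from the pose commanded when the call began, along the tool's axes at that moment; what a row does not reach only later rows make up. A row lasts 1/8 s, in which the tool goes at most 62.5 mm and 10.7 degrees, less where a joint would pass 70% of its speed; a pose out of reach is approached as far as the arm can. A call with a gripper value outside its range is refused whole. The fingers move at their own pace and stop on an object; the grip force is fixed at half the most. Time passes only in rows, so rows that repeat a pose let the fingers close. It gives the time, the measured TCP pose, the force, the opening and the grip force at its end, in the units of the state.
- robot.sense(): the state, without advancing time (a new reading comes with each control period).
- robot.get_image(name): name is "side" or "top"; returns a dict with "frame" (480x640x3 uint8, blue, green, red), "range_z" (480x640 float32, mm along the optical axis (not along the pixel's ray), 0 where there is no reading), "fov_y" (degrees; the focal length in pixels is half the picture's height over the tangent of half this angle, whatever the lens; pixels are square), "cx", "cy" (the principal point, pixels), "xyz" and "rotation" of the camera in the world. Camera axes: x right, y down, z forward; pixel columns grow to the right and rows downward; lengths in mm; the calibration is good to about 2 mm. A picture is of the moment at which its call begins.
- robot.job_done(): hands the job in; it is judged then, once.
The state is a dict: "time_s": time; "joints": joint angles; "qvel": joint speeds; "tau": joint torques, N m; "tcp_pos": TCP position; "tcp_rot": TCP orientation; "contact_force": force on the tool from outside, world axes, zero at the start; "ft_torque": the same for the moment, N m; "gripper_width": finger opening in mm; "gripper_force": force on a finger pad.
Only numpy, scipy, OpenCV 4.12 (cv2) and the standard library are available. Lean on these libraries where they do the work, as an engineer would, in place of code of your own. Each camera call takes 0.05 s, during which the arm holds its last target. There are 200 camera calls.

## Task

The loose spindle (a slippery round bar with a bolt flange on one end and a thick collar on the other) is next for welding. Its ends may be solid or cored, so make a trial lift, shift your grip to its balance point, and lift it well clear of the table, hanging level and steady for a second; the bar is ground to size, so do not clamp it hard to make up for a grip off balance. Lay it in the two V rests of the tilted cradle, flange end uppermost and collar end fully home against the end stop, then swing the cradle's hold-down arm fully over the bar. It rolls easily: do not drop it, up-end it or let it run away, and do not disturb the other things on the table.

Things in the scene. Friction and masses are not known exactly. Their poses are not given: they have to be found in the camera images.
- spindle: The loose spindle, 240 mm long, 0.5 to 0.9 kg: a ground, oiled bar of 24 mm diameter (friction about 0.1: grip it with 60 to 80 N; over 90 N would mark it) with a flange on one end and a collar on the other. Origin on the axis half way along, x along the axis towards the flange. It lies level on flange and collar, axis 30 mm above the table, and rolls easily.
- flange: The spindle's bolt flange, fixed to it: disc 60 mm in diameter, 12 mm thick, six bolt holes, with a boss 38 mm in diameter and 10 mm long on its inner side. Solid or cored inside, which cannot be seen. Same origin and axes as the spindle.
- collar: The spindle's plain darker collar, fixed to it: 60 mm in diameter, 30 mm long. Solid or cored inside, which cannot be seen, so the balance point is seldom near the middle, differs from piece to piece by up to 40 mm, and has to be found; gripped off balance, the heavy end sags in the fingers. Same origin and axes as the spindle.
- collar_end (a point): Centre of the spindle's outer end face at the collar (on its axis).
- flange_end (a point): Centre of the spindle's outer end face at the flange (on its axis), 240 mm from collar_end.
- cradle: The tilted weld cradle, fixed to the table: base plate 260 x 104 mm and a steel deck 64 mm wide rising at 35 degrees towards its own +x. The deck carries an end stop at its low end and two V rests; a seated bar has its axis 42 mm above the deck, with nothing beside it between the rests. Origin at the centre of the underside (base plate centre 6 mm ahead of it), z up.
- seat_stop (a point): Where the centre of the collar's end face lies when the spindle is seated: on the polished face of the end stop, 62 mm above the table. The stop reaches 10 mm above the axis, square to the slope.
- seat_top (a point): Where the centre of the flange's end face lies when seated, 240 mm up the slope from seat_stop, 200 mm above the table. The line from seat_stop to here is the axis of the seated bar. The V rests are 12 mm thick, centred 46 and 209 mm up this line; their 45 degree faces reach 26 mm to either side and 7 mm above the axis.
- hold_down (a joint): Hinge angle of the hold-down arm (rad): 0 closed, lying square across the bar 1 mm above it; grows as it opens, to 2.3 at most. The hinge runs parallel to the slope. At the start it stands open at about 2 rad, tipped outwards to the cradle's -y side. It is stiff enough (0.035 N m) to stay where it is left.
- hold_down_pivot (a point): Centre of the hinge, over the lower V rest (46 mm up the slope), 33 mm to the cradle's -y side of the bar's axis and 17 mm above it along the deck's normal. Its bracket reaches 23 mm above the axis, from 35 to 57 mm up the slope.
- hold_down_tip (a point): Centre of the round rubber pad (14 mm in diameter, 9 mm high) at the arm's free end, 50 mm from the hinge; the arm is a flat bar 10 mm wide and 6 mm thick.
- bracket: Galvanised angle bracket standing on its foot, 50 x 51 x 120 mm high (upright plate towards its own +y). Bystander.
- weld_magnet: Red arrow-shaped welding magnet lying flat, 68 x 110 x 16 mm. Bystander.
- offcut: Short rusty square-tube off-cut, 26 x 60 x 26 mm, long side along its own y. Bystander.
- tape_measure: Yellow tape measure standing on edge, 36 x 80 x 63 mm. Bystander.
- ring_spanner: Large dark combination spanner lying flat, 46 x 313 x 12 mm, long side along its own y. Bystander.

How it is judged:
By the outcome, as a careful person would: the job done as asked, in the order asked, and still so for the second after the job is handed in, with the robot touching nothing.
It also fails if it takes over 58 s, if anything falls off the work surface, if the arm or the gripper's body presses on something with over 40 N, if the wrist force passes 120 N, or if a joint passes its speed limit or range.

## Working session

There is one attempt and no reset: what is moved stays moved. The work goes in short steps, Python scripts to look and compute and a shell command to move; the robot and the scene stay as the last step left them, time stands still between calls to the robot, and variables do not carry over. Pictures are saved under pics/ and viewed, at most 10 in all, crops included, and the job is handed in when it is done.

```bash
mkdir -p pics
cat > h.py <<'E'
import numpy as np, cv2
from scipy.spatial.transform import Rotation as R
from plant import robot
def K(im):
    h=im["frame"].shape[0]; f=h/2/np.tan(np.radians(im["fov_y"])/2); return f,im["cx"],im["cy"]
def rot(im):
    r=np.array(im["rotation"],float)
    return r if r.shape==(3,3) else R.from_euler('xyz',r,degrees=True).as_matrix()
def cloud(im):
    f,cx,cy=K(im); z=im["range_z"]; v,u=np.mgrid[:z.shape[0],:z.shape[1]]
    p=np.stack([(u-cx)/f*z,(v-cy)/f*z,z],-1)@rot(im).T+np.array(im["xyz"])
    p[z<=0]=np.nan; return p
def proj(im,P):
    f,cx,cy=K(im); q=(np.atleast_2d(P)-np.array(im["xyz"]))@rot(im)
    return np.c_[q[:,0]/q[:,2]*f+cx,q[:,1]/q[:,2]*f+cy]
def tool():
    s=robot.sense(); r=np.array(s["tcp_rot"],float)
    return np.array(s["tcp_pos"]), (r if r.shape==(3,3) else R.from_euler('xyz',r,degrees=True).as_matrix())
def plan(pos,Rm):
    p,r=tool(); print("dp",np.round(r.T@(np.array(pos)-p),1),"ang",np.round(np.degrees(R.from_matrix(r.T@Rm).as_rotvec()),1))
E
python3 - <<'E'
from h import *
for n in("top","side"):
    im=robot.get_image(n); cv2.imwrite(f"pics/{n}0.png",im["frame"]); np.savez(f"{n}0.npz",**{k:v for k,v in im.items()})
    print(n,im["fov_y"],im["cx"],im["cy"],im["xyz"],im["rotation"])
print(robot.sense())
E
```

```text
top 44.62179028715413 308.1033250180717 245.04373821442766 [-334.97591276 -381.26350221 1286.56080091] [-141.87940657   -0.2093282   -74.5805599 ]
side 53.78027315769381 314.9476046907064 237.16341476833406 [ 195.18384931 -784.63189085  699.79701153] [-127.21360955   -0.57413279  -26.05350503]
{'time_s': 0.1, 'joints': array([-77.70573242,  23.59760742,  -0.72837932,  91.49889415,
         0.31989618,  64.99235369,  -4.70985403]), 'qvel': array([ 0.01233991, -0.09868062, -0.06289547, -0.11897224,  0.0360442 ,
        0.08677646, -0.06899556]), 'tau': array([ 2.17787012e-03, -6.01825476e+01,  6.84265103e-01, -3.00087261e+01,
        1.40110138e-02,  6.46673871e-03,  6.50178237e-06]), 'tcp_pos': array([174.29288009, 599.72915485, 230.51610475]), 'tcp_rot': array([-1.79913330e+02,  5.26359002e-03,  1.63799034e+02]), 'contact_force': array([-0.09424998, -0.39271635,  0.37474176]), 'ft_torque': array([ 0.04535292, -0.03201948,  0.0602798 ]), 'gripper_force': 0.0, 'gripper_width': 85.55574370017408}
```

View pics/top0.png

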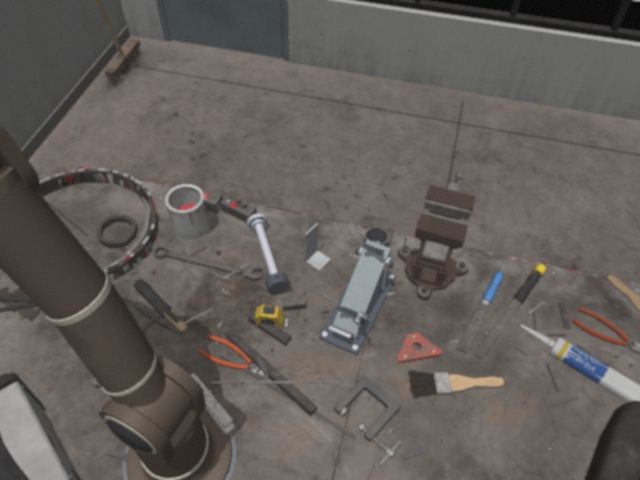

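View pics/side0.png

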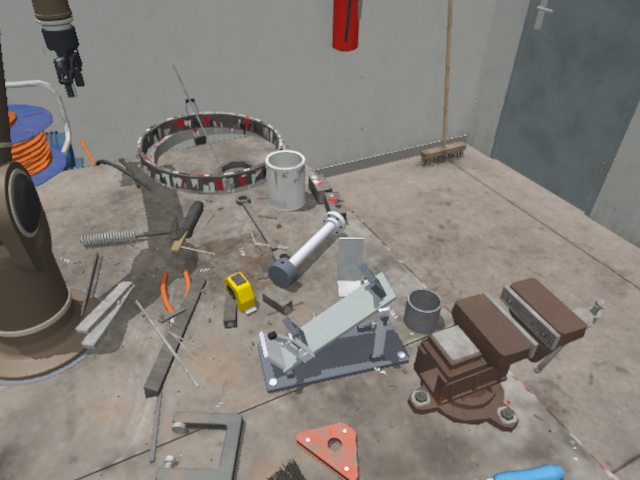

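Run:
```python
from h import *
for n,roiS,roiC in(("top",(205,300,235,295),(228,355,318,398)),("side",(208,290,268,350),(262,395,255,415))):
    im=dict(np.load(f"{n}0.npz")); p=cloud(im)
    for nm,(a,b,c,d) in(("spin",roiS),("crad",roiC)):
        q=p[a:b,c:d].reshape(-1,3); q=q[~np.isnan(q[:,0])]
        if nm=="spin":
            q=q[(q[:,2]>34)&(q[:,2]<75)]; m=np.median(q,0); q=q[np.linalg.norm(q-m,axis=1)<170]
            xy=q[:,:2]; c0=xy.mean(0); u=np.linalg.svd(xy-c0)[2][0]; t=(xy-c0)@u
            print(n,nm,len(q),c0,u,np.degrees(np.arctan2(u[1],u[0])),t.min(),t.max(),q[:,2].max())
            for e in np.arange(-140,140,20):
                k=(t>e)&(t<e+20)
                if k.sum()>3: print(e,k.sum(),q[k].mean(0).round(1),q[k,2].max().round(1))
        else:
            q=q[(q[:,2]>4)&(q[:,2]<260)]; print(n,nm,len(q),q.min(0),q.max(0))
            # deck plane RANSAC: normal tilted 35 deg
            rng=np.random.default_rng(0);best=(0,)
            for _ in range(3000):
                s=q[rng.choice(len(q),3,False)]; nn=np.cross(s[1]-s[0],s[2]-s[0]); l=np.linalg.norm(nn)
                if l<1: continue
                nn/=l; nn*=np.sign(nn[2])
                if abs(np.degrees(np.arccos(nn[2]))-35)>4: continue
                k=abs((q-s[0])@nn)<2.5
                if k.sum()>best[0]: best=(k.sum(),k)
            k=best[1]; g=q[k]; c0=g.mean(0); nn=np.linalg.svd(g-c0)[2][2]; nn*=np.sign(nn[2])
            h=-nn[:2]; yaw=np.arctan2(h[1],h[0]); X=np.array([np.cos(yaw),np.sin(yaw)]);Y=np.array([-X[1],X[0]])
            a=(g[:,:2]-c0[:2])@X;b=(g[:,:2]-c0[:2])@Y
            print("deck",k.sum(),c0,nn,"tilt",np.degrees(np.arccos(nn[2])),"yaw",np.degrees(yaw),np.percentile(a,[1,99]),np.percentile(b,[1,50,99]))
```

```text
top spin 971 [565.17784138 -17.94092262] [-0.82746783 -0.56151312] -145.83949506542268 -171.85018572547727 132.50006410398777 65.78028217774727
-140 12 [673.1  65.1  37.1] 41.8
-120 102 [655.1  37.9  49.9] 64.6
-100 101 [645.2  28.8  44. ] 61.0
-80 41 [626.   17.2  38.8] 44.5
-60 44 [608.7   6.2  39.1] 45.3
-40 41 [592.1  -3.9  39.1] 44.5
-20 46 [575.6 -14.3  39.5] 46.0
0 49 [557.6 -25.7  39.5] 46.5
20 45 [540.6 -36.8  39.5] 47.1
40 48 [524.4 -46.6  39.1] 44.5
60 47 [507.3 -57.   39.2] 45.6
80 29 [488.4 -68.5  46.5] 58.4
100 142 [472.8 -77.7  53.3] 65.8
120 134 [460.3 -86.6  47.5] 64.7
top crad 4833 [ 323.02809838 -412.38196941    4.00502688] [ 744.42665722 -134.50091028  192.3374631 ]
deck 1377 [ 469.92541137 -295.94248323   85.63501215] [-0.56055309  0.09358761  0.82281322] tilt 34.63259280720526 yaw -9.478442040670737 [-119.09263446  101.44230487] [-38.68569095   0.16303764  46.18123763]
side spin 1242 [556.52268026 -45.4485504 ] [-0.80689123 -0.59070005] -143.7932984872776 -178.20542628671194 107.12506247440027 74.99304466444573
-140 165 [654.9  33.9  47.8] 58.7
-120 80 [641.6  28.8  40.8] 53.9
-100 47 [622.6  16.   38.3] 41.3
-80 45 [605.2   5.   38.5] 42.4
-60 43 [588.8  -5.6  38.4] 42.6
-40 47 [572.  -15.6  38.2] 41.6
-20 46 [555.5 -28.   38.8] 42.4
0 96 [566.5 -81.5  45.5] 74.9
20 195 [ 566.7 -103.5   50.3] 75.0
40 53 [504.7 -59.7  38.4] 42.2
60 42 [485.2 -78.8  51.4] 58.9
80 183 [474.5 -86.3  51.4] 60.4
100 170 [460.1 -87.6  45. ] 60.7
side crad 11748 [ 339.58138568 -438.1878869     4.00168328] [678.46468725 -42.8418164  189.27537151]
deck 3187 [ 478.36874764 -291.80894022   91.31703789] [-0.5602389   0.12553611  0.81876313] tilt 35.03883086384846 yaw -12.629984519580738 [-121.71297096   91.6739591 ] [-48.44184894  -7.11456549 201.2131167 ]
```

Run:
```python
from h import *
a=cv2.imread("pics/top0.png")[215:365,300:420]; b=cv2.imread("pics/side0.png")[230:400,250:420]
a=cv2.resize(a,None,fx=3.3,fy=3.3,interpolation=cv2.INTER_CUBIC);b=cv2.resize(b,(400,400),interpolation=cv2.INTER_CUBIC)
c=np.zeros((500,800,3),np.uint8);c[:a.shape[0],:a.shape[1]]=a;c[:400,400:]=b;cv2.imwrite("pics/crop.png",c)
from scipy.optimize import least_squares
for n,roi in(("top",(205,300,235,295)),("side",(208,290,268,350))):
    p=cloud(dict(np.load(f"{n}0.npz")));q=p[roi[0]:roi[1],roi[2]:roi[3]].reshape(-1,3);q=q[~np.isnan(q[:,0])]
    x0=np.array([565,-20,np.radians(32.3)])
    def loc(x): 
        u=np.array([np.cos(x[2]),np.sin(x[2])]); d=q[:,:2]-x[:2]; return d@u,d@np.array([-u[1],u[0]])
    for it in range(3):
        t,s=loc(x0);k=(abs(t)<75)&(abs(s)<16)&(q[:,2]>26)&(q[:,2]<50)
        r=least_squares(lambda x:(lambda ts:np.hypot(ts[1][k],q[k,2]-30-x[3])-12)(loc(x)),np.r_[x0,0],loss='soft_l1'); x0=r.x[:3]
    t,s=loc(x0); k=(abs(s)<28)&(q[:,2]>46)&(q[:,2]<64)
    tt=t[k&(abs(t)<150)]; print(n,x0[:2],np.degrees(x0[2]),r.x[3],"ends",np.percentile(tt,[1,2,5]),np.percentile(tt,[95,98,99]),"inner",tt[tt<0].max(),tt[tt>0].min(), np.histogram(tt,bins=np.arange(-145,146,10))[0])
```

```text
Traceback (most recent call last):
IndexError: index -1 is out of bounds for axis 0 with size 0
```

View pics/crop.png

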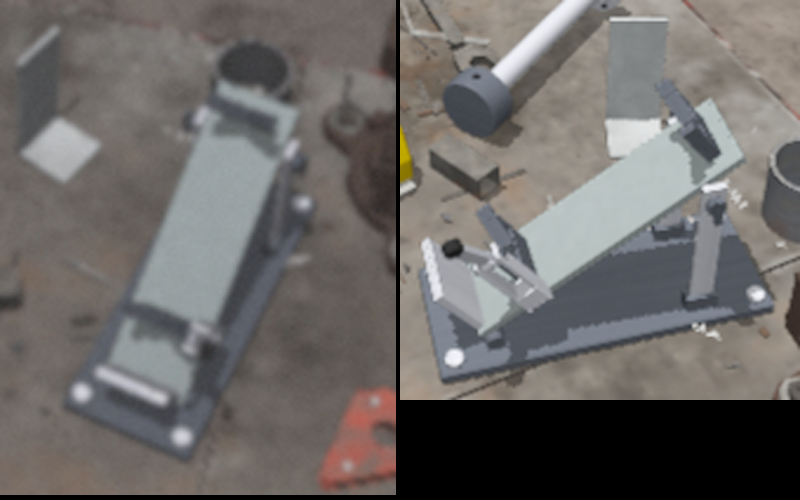

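```bash
cat > crad.py <<'E'
from h import *
tp=lambda x,y:(300+x/3.3,215+y/3.3)
sp=lambda x,y:(250+(x-400)/2.353,230+y/2.353)
def ray(im,uv,z):
    f,cx,cy=K(im); d=rot(im)@np.array([(uv[0]-cx)/f,(uv[1]-cy)/f,1]); c=np.array(im["xyz"]); return c+d*(z-c[2])/d[2]
T=dict(np.load("top0.npz"));S=dict(np.load("side0.npz"))
for nm,im,c in(("top",T,[tp(68,403),tp(190,458),tp(313,205)]),("side",S,[sp(424,290),sp(444,374),sp(773,302)])):
    q=[ray(im,x,8)[:2] for x in c]; print(nm,np.round(q,1),"short",np.linalg.norm(q[1]-q[0]),"long",np.linalg.norm(q[2]-q[1]),"yaw",np.degrees(np.arctan2(*(q[2]-q[1])[::-1])), "ctr",(q[0]+q[2])/2)
for nm,im,roi in(("top",T,(228,355,318,398)),("side",S,(262,395,255,415))):
    a,b,c,d=roi; p=cloud(im)[a:b,c:d]; hsv=cv2.cvtColor(im["frame"],cv2.COLOR_BGR2HSV)[a:b,c:d].astype(int); B,G,Rr=[im["frame"][a:b,c:d,i].astype(int) for i in range(3)]
    m=((G-Rr>8)&(G-B>=-2)&(G>100)).astype(np.uint8); m=cv2.morphologyEx(m,cv2.MORPH_CLOSE,np.ones((3,3)))
    N,l,st,_=cv2.connectedComponentsWithStats(m); i=1+st[1:,4].argmax(); k=(l==i)&~np.isnan(p[...,0])
    g=p[k]; c0=np.median(g,0); g=g[np.linalg.norm(g-c0,axis=1)<200]
    for _ in range(4):
        c0=g.mean(0); nn=np.linalg.svd(g-c0,full_matrices=False)[2][2]; nn*=np.sign(nn[2]); g=g[abs((g-c0)@nn)<4]
    h=-nn[:2]
    e2=np.cross([0,0,1],[*h,0]);e2/=np.linalg.norm(e2); e1=np.cross(e2,nn)
    uv=np.c_[(g-c0)@e1,(g-c0)@e2].astype(np.float32)
    rc=cv2.minAreaRect(uv); print(nm,len(g),st[i],c0.round(1),nn.round(3),np.degrees(np.arccos(nn[2])),"yaw",np.degrees(np.arctan2(h[1],h[0])),rc)
    # edges: fit centreline
    t=np.arange(-110,111,20); cl=[]
    for x in t:
        w=uv[abs(uv[:,0]-x)<10,1]
        if len(w)>15: cl.append((x,*np.percentile(w,[2,98])))
    print(np.round(cl,0).tolist())
E
python3 crad.py
python3 - <<'E'
from h import *
from scipy.optimize import least_squares
for n,roi in(("top",(205,300,235,295)),("side",(208,290,268,350))):
    p=cloud(dict(np.load(f"{n}0.npz")));q=p[roi[0]:roi[1],roi[2]:roi[3]].reshape(-1,3);q=q[~np.isnan(q[:,0])]
    x0=np.array([565,-20,np.radians(32.3)]);dz=0
    def loc(x): 
        u=np.array([np.cos(x[2]),np.sin(x[2])]); d=q[:,:2]-x[:2]; return d@u,d@np.array([-u[1],u[0]])
    for it in range(4):
        t,s=loc(x0);k=(abs(t)<75)&(abs(s)<22)&(q[:,2]>32)&(q[:,2]<50)
        r=least_squares(lambda x:(lambda ts:np.hypot(ts[1][k],q[k,2]-30-x[3])-12)(loc(x)),np.r_[x0,dz],loss='soft_l1'); x0=r.x[:3]
    t,s=loc(x0); k=(abs(s)<30)&(q[:,2]>46)&(q[:,2]<66)&(abs(t)<150)
    tt=t[k]; print(n,k.sum(),x0[:2],np.degrees(x0[2]),r.x[3],"ends",np.percentile(tt,[1,3,97,99]),np.histogram(tt,bins=np.arange(-145,146,5))[0])
E
```

```text
top [[ 362.7 -225.8]
 [ 342.4 -323.8]
 [ 590.8 -370.7]] short 100.05992684386048 long 252.72921717422042 yaw -10.694870091456016 ctr [ 476.70852828 -298.22182454]
side [[ 357.4 -241.1]
 [ 343.4 -318.4]
 [ 595.4 -367.9]] short 78.52720158139346 long 256.75614961993625 yaw -11.112229979935748 ctr [ 476.4045785  -304.51949958]
top 970 [  23   26   41   58 1193] [ 487.3 -298.1   97.4] [-0.565  0.12   0.817] 35.2452493061504 yaw -11.967879067165276 ((-0.4746246337890625, -0.33373069763183594), (60.333282470703125, 136.0699005126953), 89.93462371826172)
[[-70.0, -25.0, 29.0], [-50.0, -28.0, 27.0], [-30.0, -25.0, 26.0], [-10.0, -26.0, 28.0], [10.0, -27.0, 27.0], [30.0, -27.0, 28.0], [50.0, -27.0, 28.0], [70.0, -22.0, 24.0]]
side 2514 [  46   11   95   79 2526] [ 495.  -300.6  104. ] [-0.564  0.112  0.818] 35.088279052677386 yaw -11.258510945527492 ((2.857177734375, 2.10186767578125), (177.43490600585938, 66.29573822021484), 0.19396471977233887)
[[-90.0, -11.0, 32.0], [-70.0, -28.0, 30.0], [-50.0, -28.0, 31.0], [-30.0, -29.0, 32.0], [-10.0, -28.0, 32.0], [10.0, -29.0, 32.0], [30.0, -29.0, 31.0], [50.0, -28.0, 32.0], [70.0, -29.0, 31.0], [90.0, -29.0, 31.0]]Traceback (most recent call last):
  File "<stdin>", line 12, in <module>
    return _quantile_unchecked(
        a, q, axis, out, overwrite_input, method, keepdims, weights)
    return _ureduce(a,
                    func=_quantile_ureduce_func,
    ...<5 lines>...
                    overwrite_input=overwrite_input,
                    method=method)
    r = func(a, **kwargs)
    result = _quantile(arr,
                       quantiles=q,
    ...<2 lines>...
                       out=out,
                       weights=wgt)
    slices_having_nans = np.isnan(arr[-1, ...])
                                  ~~~^^^^^^^^^
IndexError: index -1 is out of bounds for axis 0 with size 0
```

```bash
cat > spin.py <<'E'
from h import *
from scipy.optimize import least_squares
def spin(p,x0=(0.,32.3,0.),o=(565,-20),zc=30):
    q=p.reshape(-1,3);q=q[~np.isnan(q[:,0])]; o=np.array(o,float)
    def loc(x):
        a=np.radians(x[1]);u=np.array([np.cos(a),np.sin(a)]);d=q[:,:2]-o; return d@u,d@[-u[1],u[0]]-x[0]
    x=np.array(x0)
    for it in range(5):
        t,s=loc(x);k=(abs(t)<75)&(abs(s)<16)&(q[:,2]>zc+1)&(q[:,2]<zc+18)
        x=least_squares(lambda x:(lambda ts:np.hypot(ts[1][k],q[k,2]-zc-x[2])-12)(loc(x)),x,loss='soft_l1').x
    t,s=loc(x); k=(abs(s)<30)&(q[:,2]>zc+16)&(q[:,2]<zc+36)&(abs(t)<160); tt=t[k]
    a=np.radians(x[1]);u=np.array([np.cos(a),np.sin(a)]); b=o+x[0]*np.array([-u[1],u[0]])
    return x,b,u,tt
if __name__=="__main__":
  for n,roi in(("top",(205,300,235,295)),("side",(208,290,268,350))):
    p=cloud(dict(np.load(f"{n}0.npz")))[roi[0]:roi[1],roi[2]:roi[3]]
    x,b,u,tt=spin(p); print(n,x,b,"ends",np.percentile(tt,[1,3,97,99]).round(1)); print(np.histogram(tt,bins=np.arange(-150,151,5))[0])
E
python3 spin.py
```

```text
top [-1.55188246 32.06239902 -0.9832514 ] [565.82380522 -21.31517457] ends [-128.  -127.1  112.3  114.7]
[ 0  0  0  1 24 43 30 33 27 29 22  1  0  0  0  0  0  0  0  0  0  0  0  1
  1  0  0  0  1  0  0  0  0  0  0  0  0  0  0  0  0  0  0  0  0  0  0  2
  8 13 35 23 17  3  0  0  0  0  0  0]
side [ 2.29757564 32.47312696 -1.86904506] [563.76642249 -18.06166557] ends [-127.1 -126.4  111.6  113.8]
[ 0  0  0  0 28 65 27 38 34 29 23  1  0  0  0  0  0  0  0  0  0  0  0  0
  0  0  0  0  0  0  0  0  0  0  0  0  0  0  0  0  0  0  0  0  0  0  0  0
  3  7 53 23 17  2  0  0  0  0  0  0]
```

Run:
```python
from h import *
S=cloud(dict(np.load("side0.npz")));T=cloud(dict(np.load("top0.npz")))
for nm,p,(a,b,c,d) in(("brS",S,(234,300,334,368)),("brT",T,(218,275,300,334)),("offS",S,(284,318,258,298)),("tapeT",T,(300,332,250,290)),("tapeS",S,(268,320,222,258))):
    q=p[a:b,c:d].reshape(-1,3);q=q[~np.isnan(q[:,0])]
    for lo,hi in((8,25),(25,60),(60,90),(90,125)):
        k=q[(q[:,2]>lo)&(q[:,2]<hi)]; k=k[(k[:,1]>-170)]
        if len(k)>5: print(nm,lo,len(k),np.percentile(k,5,0).round(),np.percentile(k,95,0).round())
c=np.array([558.9,-23.4]);u=np.array([.845,.534]);v=np.array([.534,-.845])
q=np.r_[S[234:300,334:368].reshape(-1,3),T[218:275,300:334].reshape(-1,3)];q=q[(q[:,2]>15)&(q[:,2]<125)&(q[:,1]<-40)]
print("bracket in bar frame t,s", np.percentile((q[:,:2]-c)@u,[2,98]),np.percentile((q[:,:2]-c)@v,[2,98]))
q=q[q[:,2]>60];print(np.percentile((q[:,:2]-c)@u,[2,98]),np.percentile((q[:,:2]-c)@v,[2,98]))
```

```text
brS 8 140 [ 580. -143.    9.] [ 621. -125.   24.]
brS 25 279 [ 580. -143.   27.] [ 619. -125.   58.]
brS 60 269 [ 580. -144.   62.] [ 621. -125.   89.]
brS 90 286 [ 581. -143.   91.] [ 622. -125.  118.]
brT 8 59 [ 579. -156.    9.] [ 622. -129.   24.]
brT 25 98 [ 581. -146.   27.] [ 623. -124.   58.]
brT 60 90 [ 581. -146.   62.] [ 621. -125.   88.]
brT 90 113 [ 582. -146.   92.] [ 624. -126.  122.]
offS 8 364 [ 414. -162.   10.] [ 467. -101.   25.]
offS 25 59 [ 418. -160.   25.] [ 447. -107.   27.]
tapeT 8 315 [ 343. -128.    9.] [424. -38.  24.]
tapeT 25 418 [ 351. -124.   27.] [419. -63.  59.]
tapeT 60 87 [ 356. -105.   60.] [383. -73.  66.]
tapeS 8 468 [ 326. -144.    9.] [410. -34.  23.]
tapeS 25 543 [ 350. -122.   27.] [388. -71.  59.]
tapeS 60 82 [ 359. -102.   60.] [380. -75.  63.]
bracket in bar frame t,s [-173.11222449   -9.9212165 ] [ 95.98294993 201.84469957]
[-174.21310801   -9.97725293] [ 96.04247376 204.43788708]
```

Run:
```python
from h import *
plan([558.9,-23.4,150],R.from_euler('xyz',[180,0,32.3],degrees=True).as_matrix())
```

```text
dp [-543.2 -491.    81.3] ang [-0.000e+00  1.000e-01  1.315e+02]
```

```bash
python3 -m handwheel '[{"dp":[-543,-491,60],"angular":[0,0,131.5],"fingers":-1},{"dp":[-543,-491,60],"angular":[0,0,131.5],"fingers":-1},{"dp":[-543,-491,81],"angular":[0,0,131.5],"fingers":-1},{"dp":[-543,-491,81],"angular":[0,0,131.5],"fingers":-1},{"dp":[-543,-491,81],"angular":[0,0,131.5],"fingers":-1},{"dp":[-543,-491,81],"angular":[0,0,131.5],"fingers":-1},{"dp":[-543,-491,81],"angular":[0,0,131.5],"fingers":-1},{"dp":[-543,-491,81],"angular":[0,0,131.5],"fingers":-1},{"dp":[-543,-491,81],"angular":[0,0,131.5],"fingers":-1},{"dp":[-543,-491,81],"angular":[0,0,131.5],"fingers":-1},{"dp":[-543,-491,81],"angular":[0,0,131.5],"fingers":-0.3},{"dp":[-543,-491,81],"angular":[0,0,131.5],"fingers":-0.3},{"dp":[-543,-491,81],"angular":[0,0,131.5],"fingers":-0.3},{"dp":[-543,-491,81],"angular":[0,0,131.5],"fingers":-0.3},{"dp":[-543,-491,81],"angular":[0,0,131.5],"fingers":-0.3},{"dp":[-543,-491,81],"angular":[0,0,131.5],"fingers":-0.3}]'
python3 - <<'E'
from h import *
print(robot.sense()["joints"])
plan([558.9,-23.4,11],R.from_euler('xyz',[180,0,32.3],degrees=True).as_matrix())
E
```

```text
time_s: 2.1
tcp_pos: [558.7, -22.0, 150.4]
tcp_rot: [-180.0, -0.0, 32.4]
contact_force: [-0.1, -0.7, -0.3]
gripper_width: 55.9
gripper_force: 0.0
[-31.96245843  25.57036151  38.88578223 107.80250259 -19.75915637
  53.43878915 -41.43766344]
dp [ -0.7   1.4 139.4] ang [-0.  -0.   0.1]
```

```bash
python3 -m handwheel '[{"dp":[0,1.4,40],"angular":[0,0,0],"fingers":-0.3},{"dp":[0,1.4,80],"angular":[0,0,0],"fingers":-0.3},{"dp":[0,1.4,110],"angular":[0,0,0],"fingers":-0.3},{"dp":[0,1.4,128],"angular":[0,0,0],"fingers":-0.3},{"dp":[0,1.4,139],"angular":[0,0,0],"fingers":-0.3},{"dp":[0,1.4,139],"angular":[0,0,0],"fingers":-0.3},{"dp":[0,1.4,139],"angular":[0,0,0],"fingers":1},{"dp":[0,1.4,139],"angular":[0,0,0],"fingers":1},{"dp":[0,1.4,139],"angular":[0,0,0],"fingers":1},{"dp":[0,1.4,139],"angular":[0,0,0],"fingers":1},{"dp":[0,1.4,139],"angular":[0,0,0],"fingers":1},{"dp":[0,1.4,139],"angular":[0,0,0],"fingers":1},{"dp":[0,1.4,139],"angular":[0,0,0],"fingers":1},{"dp":[0,1.4,139],"angular":[0,0,0],"fingers":1}]'
python3 - <<'E'
from h import *
s=robot.sense();print(s["ft_torque"],s["contact_force"]);plan([558.9,-23.4,11],R.from_euler('xyz',[180,0,32.3],degrees=True).as_matrix())
E
```

```text
time_s: 3.85
tcp_pos: [560.2, -23.9, 12.2]
tcp_rot: [180.0, -0.1, 32.3]
contact_force: [-1.8, 0.2, 7.0]
gripper_width: 22.6
gripper_force: 58.6
[ 0.19249408  0.29735964 -0.00995642] [-1.80106613  0.23875127  6.98463512]
dp [-0.8 -1.1  1.2] ang [ 0.  -0.1 -0. ]
```

```bash
python3 -m handwheel '[{"dp":[0,0,-3],"angular":[0,0,0],"fingers":1},{"dp":[0,0,-6],"angular":[0,0,0],"fingers":1},{"dp":[0,0,-9],"angular":[0,0,0],"fingers":1},{"dp":[0,0,-12],"angular":[0,0,0],"fingers":1},{"dp":[0,0,-15],"angular":[0,0,0],"fingers":1},{"dp":[0,0,-15],"angular":[0,0,0],"fingers":1},{"dp":[0,0,-15],"angular":[0,0,0],"fingers":1},{"dp":[0,0,-15],"angular":[0,0,0],"fingers":1}]'
cat > look.py <<'E'
import sys
from h import *
from spin import *
pt,r=tool(); g=pt-19*r[:,2]*-1*-1
o=pt-19*r[:,2]; yaw=float(sys.argv[1]); ax=r[:,0]
for n in("top","side"):
    im=robot.get_image(n); cv2.imwrite(f"pics/{n}_{sys.argv[2]}.png",im["frame"]); p=cloud(im).reshape(-1,3); p=p[~np.isnan(p[:,0])]
    u=np.array([np.cos(np.radians(yaw)),np.sin(np.radians(yaw)),0]); v=np.array([-u[1],u[0],0])
    t=(p-o)@u;s=(p-o)@v;z=p[:,2]-o[2]
    print(n,[ (c,int(k.sum()),*(np.percentile(z[k],[50,92]).round(1)),round(float(np.median(s[k])),1)) for c in range(-100,101,20) for k in [(abs(t-c)<10)&(abs(s)<14)&(z>-25)&(z<60)&(p[:,2]>8)] if k.sum()>10])
s=robot.sense(); print("F",s["contact_force"],"M",s["ft_torque"],s["tcp_pos"])
f,m=np.array(s["contact_force"]),np.array(s["ft_torque"]); print("tool F",r.T@f,"M",r.T@m)
E
python3 look.py 32.3 lift1
```

```text
time_s: 4.85
tcp_pos: [559.5, -24.1, 26.2]
tcp_rot: [-180.0, 0.0, 32.3]
contact_force: [-0.5, 0.2, -3.2]
gripper_width: 22.2
gripper_force: 58.8
top [(-100, 67, np.float64(36.8), np.float64(40.9), 0.3), (-80, 13, np.float64(33.4), np.float64(37.7), 1.3), (-60, 54, np.float64(14.0), np.float64(18.3), -1.9), (-40, 46, np.float64(11.0), np.float64(14.6), -0.9), (-20, 91, np.float64(10.5), np.float64(53.9), 6.1), (0, 45, np.float64(7.4), np.float64(13.2), -3.5), (20, 19, np.float64(5.9), np.float64(9.5), -7.0)]
side [(-100, 72, np.float64(36.4), np.float64(38.5), -3.0), (-80, 12, np.float64(32.9), np.float64(35.6), -6.9), (-60, 70, np.float64(11.8), np.float64(15.7), -7.0), (-40, 72, np.float64(9.3), np.float64(12.7), -7.0), (-20, 147, np.float64(10.4), np.float64(57.7), -2.6), (0, 70, np.float64(10.2), np.float64(34.2), 11.7), (60, 14, np.float64(1.2), np.float64(2.0), -0.1), (100, 47, np.float64(3.0), np.float64(11.5), -4.2)]
F [-0.938801   -0.11388181 -4.11707347] M [-0.0815054   0.24681755  0.00738734] [559.44406813 -24.12550969  26.18203218]
tool F [-0.85328396 -0.40494527  4.11734576] M [ 0.06297602 -0.25218277 -0.00738065]
```

```bash
python3 -m handwheel '[{"dp":[0,0,4],"angular":[0,0,0],"fingers":1},{"dp":[0,0,8],"angular":[0,0,0],"fingers":1},{"dp":[0,0,12],"angular":[0,0,0],"fingers":1},{"dp":[0,0,14.5],"angular":[0,0,0],"fingers":1},{"dp":[0,0,14.5],"angular":[0,0,0],"fingers":1},{"dp":[0,0,14.5],"angular":[0,0,0],"fingers":0.1},{"dp":[0,0,14.5],"angular":[0,0,0],"fingers":0.1},{"dp":[0,0,14.5],"angular":[0,0,0],"fingers":0.1},{"dp":[15,0,14.5],"angular":[0,0,0],"fingers":0.1},{"dp":[30,0,14.5],"angular":[0,0,0],"fingers":0.1},{"dp":[30,0,14.5],"angular":[0,0,0],"fingers":0.1},{"dp":[30,0,14.5],"angular":[0,0,0],"fingers":1},{"dp":[30,0,14.5],"angular":[0,0,0],"fingers":1},{"dp":[30,0,14.5],"angular":[0,0,0],"fingers":1},{"dp":[30,0,14.5],"angular":[0,0,0],"fingers":1},{"dp":[30,0,14.5],"angular":[0,0,0],"fingers":1}]' && python3 -m handwheel '[{"dp":[0,0,-3],"angular":[0,0,0],"fingers":1},{"dp":[0,0,-6],"angular":[0,0,0],"fingers":1},{"dp":[0,0,-9],"angular":[0,0,0],"fingers":1},{"dp":[0,0,-12],"angular":[0,0,0],"fingers":1},{"dp":[0,0,-15],"angular":[0,0,0],"fingers":1},{"dp":[0,0,-15],"angular":[0,0,0],"fingers":1},{"dp":[0,0,-15],"angular":[0,0,0],"fingers":1},{"dp":[0,0,-15],"angular":[0,0,0],"fingers":1}]'; python3 look.py 32.3 lift2
```

```text
time_s: 6.95
tcp_pos: [584.9, -8.1, 11.7]
tcp_rot: [-180.0, 0.0, 32.3]
contact_force: [1.5, 1.6, -1.7]
gripper_width: 22.2
gripper_force: 58.7
time_s: 7.95
tcp_pos: [584.9, -7.9, 26.7]
tcp_rot: [-180.0, 0.0, 32.3]
contact_force: [-0.6, -0.0, -6.3]
gripper_width: 22.2
gripper_force: 58.9
top [(-100, 45, np.float64(9.6), np.float64(13.5), -1.8), (-80, 53, np.float64(8.8), np.float64(12.6), -1.1), (-60, 57, np.float64(8.7), np.float64(12.4), -2.1), (-40, 51, np.float64(8.8), np.float64(13.1), -2.3), (-20, 91, np.float64(10.8), np.float64(55.8), 5.2), (0, 43, np.float64(8.3), np.float64(19.1), -1.4), (20, 23, np.float64(8.8), np.float64(12.0), -7.4)]
side [(-100, 57, np.float64(8.1), np.float64(11.5), -6.6), (-80, 73, np.float64(7.6), np.float64(11.0), -6.3), (-60, 68, np.float64(7.7), np.float64(10.4), -5.9), (-40, 74, np.float64(7.2), np.float64(10.7), -6.2), (-20, 148, np.float64(9.2), np.float64(56.3), -4.5), (0, 78, np.float64(10.6), np.float64(32.5), 11.4), (60, 21, np.float64(9.1), np.float64(12.9), 0.8), (80, 25, np.float64(24.5), np.float64(27.7), -8.8)]
F [ 0.83757154 -0.29632334 -5.3090623 ] M [-0.11640121  0.09966666  0.04863084] [584.86808599  -8.03207174  26.67523255]
tool F [0.55047508 0.69868769 5.30888772] M [-0.04513598 -0.14645091 -0.04860573]
```

```bash
cat > avg.py <<'E'
from h import *
F=[];M=[];_,r=tool()
for i in range(14):
    robot.get_image("side"); s=robot.sense(); F.append(r.T@np.array(s["contact_force"]));M.append(r.T@np.array(s["ft_torque"]))
print(np.mean(F,0),np.std(F,0),np.mean(M,0),np.std(M,0),s["time_s"])
E
python3 avg.py
```

```text
[ 0.22167497 -0.10664026  5.56505241] [0.65566913 0.5834975  0.37644094] [ 0.01035737 -0.14427443 -0.00367325] [0.02704175 0.02754655 0.03251649] 8.75
```

```bash
python3 -m handwheel '[{"dp":[0,0,4],"angular":[0,0,0],"fingers":1},{"dp":[0,0,8],"angular":[0,0,0],"fingers":1},{"dp":[0,0,12],"angular":[0,0,0],"fingers":1},{"dp":[0,0,14.5],"angular":[0,0,0],"fingers":1},{"dp":[0,0,14.5],"angular":[0,0,0],"fingers":1},{"dp":[0,0,14.5],"angular":[0,0,0],"fingers":0.1},{"dp":[0,0,14.5],"angular":[0,0,0],"fingers":0.1},{"dp":[0,0,14.5],"angular":[0,0,0],"fingers":0.1},{"dp":[10,0,14.5],"angular":[0,0,0],"fingers":0.1},{"dp":[20,0,14.5],"angular":[0,0,0],"fingers":0.1},{"dp":[20,0,14.5],"angular":[0,0,0],"fingers":0.1},{"dp":[20,0,14.5],"angular":[0,0,0],"fingers":1},{"dp":[20,0,14.5],"angular":[0,0,0],"fingers":1},{"dp":[20,0,14.5],"angular":[0,0,0],"fingers":1},{"dp":[20,0,14.5],"angular":[0,0,0],"fingers":1},{"dp":[20,0,14.5],"angular":[0,0,0],"fingers":1}]' && python3 -m handwheel '[{"dp":[0,0,-3],"angular":[0,0,0],"fingers":1},{"dp":[0,0,-6],"angular":[0,0,0],"fingers":1},{"dp":[0,0,-9],"angular":[0,0,0],"fingers":1},{"dp":[0,0,-12],"angular":[0,0,0],"fingers":1},{"dp":[0,0,-15],"angular":[0,0,0],"fingers":1},{"dp":[0,0,-15],"angular":[0,0,0],"fingers":1},{"dp":[0,0,-15],"angular":[0,0,0],"fingers":1},{"dp":[0,0,-15],"angular":[0,0,0],"fingers":1}]'; python3 look.py 32.3 lift3;python3 avg.py
```

```text
time_s: 10.75
tcp_pos: [601.8, 2.6, 12.3]
tcp_rot: [-180.0, 0.0, 32.3]
contact_force: [0.0, 0.5, 0.3]
gripper_width: 22.3
gripper_force: 58.7
time_s: 11.75
tcp_pos: [601.7, 2.7, 27.1]
tcp_rot: [-180.0, 0.0, 32.3]
contact_force: [-0.2, -1.1, -5.9]
gripper_width: 22.2
gripper_force: 58.9
top [(-100, 50, np.float64(7.0), np.float64(11.5), -1.8), (-80, 57, np.float64(7.1), np.float64(11.5), -1.5), (-60, 45, np.float64(7.8), np.float64(12.4), -2.0), (-40, 52, np.float64(7.4), np.float64(11.9), -1.1), (-20, 92, np.float64(10.0), np.float64(54.9), 5.6), (0, 48, np.float64(9.0), np.float64(13.1), -2.3), (20, 21, np.float64(7.3), np.float64(11.2), -8.5)]
side [(-100, 73, np.float64(5.8), np.float64(9.1), -7.3), (-80, 76, np.float64(6.2), np.float64(9.0), -5.9), (-60, 73, np.float64(5.7), np.float64(9.1), -6.8), (-40, 65, np.float64(5.4), np.float64(9.0), -6.6), (-20, 154, np.float64(9.5), np.float64(57.2), -2.8), (0, 72, np.float64(10.2), np.float64(37.1), 11.5), (40, 14, np.float64(8.1), np.float64(13.9), -6.6), (60, 27, np.float64(15.3), np.float64(24.5), -5.2)]
F [ 0.91867144  0.23132838 -5.78789078] M [-0.00741319  0.00434261  0.01937136] [601.81138084   2.66960381  27.20426397]
tool F [0.90128463 0.29627643 5.78766412] M [-0.00394941 -0.00763497 -0.01936937]
[ 0.02858036 -0.33829089  5.751086  ] [0.59832584 0.47882697 0.38440384] [ 0.00092777 -0.03035112  0.00207634] [0.02814127 0.02700248 0.02949443] 12.55
```

```bash
python3 -m handwheel '[{"dp":[0,0,-3],"angular":[0,0,0],"fingers":1},{"dp":[0,0,-8],"angular":[0,0,0],"fingers":1},{"dp":[0,0,-16],"angular":[0,0,0],"fingers":1},{"dp":[0,0,-26],"angular":[0,0,0],"fingers":1},{"dp":[0,0,-38],"angular":[0,0,0],"fingers":1},{"dp":[0,0,-52],"angular":[0,0,0],"fingers":1},{"dp":[0,0,-66],"angular":[0,0,0],"fingers":1},{"dp":[0,0,-80],"angular":[0,0,0],"fingers":1},{"dp":[0,0,-94],"angular":[0,0,0],"fingers":1},{"dp":[0,0,-108],"angular":[0,0,0],"fingers":1},{"dp":[0,0,-122],"angular":[0,0,0],"fingers":1},{"dp":[0,0,-136],"angular":[0,0,0],"fingers":1},{"dp":[0,0,-150],"angular":[0,0,0],"fingers":1},{"dp":[0,0,-164],"angular":[0,0,0],"fingers":1},{"dp":[0,0,-176],"angular":[0,0,0],"fingers":1},{"dp":[0,0,-186],"angular":[0,0,0],"fingers":1},{"dp":[0,0,-194],"angular":[0,0,0],"fingers":1},{"dp":[0,0,-199],"angular":[0,0,0],"fingers":1},{"dp":[0,0,-201],"angular":[0,0,0],"fingers":1},{"dp":[0,0,-201],"angular":[0,0,0],"fingers":1}]' && python3 -m handwheel '[{"dp":[0,0,0],"angular":[0,0,0],"fingers":1},{"dp":[0,0,0],"angular":[0,0,0],"fingers":1},{"dp":[0,0,0],"angular":[0,0,0],"fingers":1},{"dp":[0,0,0],"angular":[0,0,0],"fingers":1},{"dp":[0,0,0],"angular":[0,0,0],"fingers":1},{"dp":[0,0,0],"angular":[0,0,0],"fingers":1},{"dp":[0,0,0],"angular":[0,0,0],"fingers":1},{"dp":[0,0,0],"angular":[0,0,0],"fingers":1},{"dp":[0,0,0],"angular":[0,0,0],"fingers":1},{"dp":[0,0,0],"angular":[0,0,0],"fingers":1}]'; python3 look.py 32.3 up
python3 - <<'E'
from h import *
pt,r=tool(); o=pt-19*r[:,2]; u=r[:,0]; v=r[:,1]
for n in("top","side"):
    p=cloud(robot.get_image(n)).reshape(-1,3); p=p[~np.isnan(p[:,0])]; d=p-o
    t,s,z=d@u,d@v,d[:,2]; k=(abs(s)<30)&(abs(z)<36)&(abs(t)>40)&(abs(t)<240); print(n,np.histogram(t[k],np.arange(-240,241,10))[0], "lo/hi",np.percentile(t[k],[1,99]))
print(robot.sense()["joints"])
E
```

```text
time_s: 15.05
tcp_pos: [601.8, 2.7, 228.1]
tcp_rot: [-180.0, 0.0, 32.3]
contact_force: [-0.1, 0.5, -5.4]
gripper_width: 22.7
gripper_force: 58.9
time_s: 16.3
tcp_pos: [601.9, 2.7, 228.3]
tcp_rot: [-180.0, -0.0, 32.3]
contact_force: [0.3, -0.3, -5.0]
gripper_width: 22.2
gripper_force: 58.9
top [(-100, 61, np.float64(7.6), np.float64(11.7), -0.7), (-80, 64, np.float64(7.3), np.float64(10.9), -2.1), (-60, 64, np.float64(7.1), np.float64(10.5), -0.6), (-40, 55, np.float64(7.1), np.float64(10.8), -0.9), (-20, 121, np.float64(9.6), np.float64(55.8), 5.1), (0, 55, np.float64(8.7), np.float64(15.9), -2.1), (20, 31, np.float64(8.8), np.float64(11.6), -7.0)]
side [(-100, 88, np.float64(5.8), np.float64(9.3), -7.4), (-80, 83, np.float64(5.8), np.float64(8.9), -8.1), (-60, 84, np.float64(5.2), np.float64(9.0), -7.5), (-40, 77, np.float64(5.1), np.float64(8.8), -8.0), (-20, 177, np.float64(11.2), np.float64(57.5), -4.9), (0, 96, np.float64(13.1), np.float64(46.8), 11.7), (40, 26, np.float64(-12.2), np.float64(-3.3), -9.6), (60, 41, np.float64(19.6), np.float64(26.0), -2.6)]
F [-0.93682836  1.73317703 -5.6814796 ] M [-0.04926705  0.01589316  0.05448337] [601.8659976    2.71311379 228.28130926]
tool F [ 0.13406663 -1.96549327  5.68151589] M [-0.03315126 -0.03975958 -0.05448342]
top [  0   0   0   0   0   0 122 262  84  76   4  15  33  32  34  33  31  36
  28  33   0   0   0   0   0   0   0   0   4  22  12   0   0   0   0   0
   0   0   0   0   0   0   0   0   0   0   0   0] lo/hi [-172.66813172   60.59945625]
side [  0   0   0   0   0   0 200 466 123 105   2   6  44  43  47  43  40  41
  39  40   0   0   0   0   0   0   0   0  33 123  46   1   0   0   0   0
   0   0   0   0   0   0   0   0   0   0   0   0] lo/hi [-171.83203417   66.53767206]
[-34.36126888  24.99859198  40.86642678  97.08224299 -17.82455179
  64.60341503 -46.11160272]
```

```bash
cat > seat.py <<'E'
from h import *
def frame(yaw=-11.1,tilt=35):
    a,b=np.radians([yaw,tilt]); u=np.array([np.cos(b)*np.cos(a),np.cos(b)*np.sin(a),np.sin(b)]); n=np.array([-np.sin(b)*np.cos(a),-np.sin(b)*np.sin(a),np.cos(b)])
    return u,n,np.c_[u,np.cross(-n,u),-n]
u,n,Rm=frame(); stop=np.array([365.2,-273.6,62.])
E
python3 - <<'E'
from seat import *
for up in(110,0):
    P=stop+176.5*u+up*n; print(P+18*-n,R.from_matrix(Rm).as_euler('xyz',degrees=True)); plan(P-18*n,Rm)
E
```

```text
[ 455.29375877 -291.27569273  238.59822909] [180.  -35.  -11.1]
dp [-280.9  170.2  -10.3] ang [-13.2  33.3  42. ]
[ 517.20685718 -303.42255972  148.49150422] [180.  -35.  -11.1]
dp [-235.1  213.5   79.8] ang [-13.2  33.3  42. ]
```

```bash
python3 -m handwheel '[{"dp":[-3,2,0],"angular":[-0.1,0.3,0.4],"fingers":1},{"dp":[-8,5,0],"angular":[-0.4,1,1.3],"fingers":1},{"dp":[-17,10,-1],"angular":[-0.8,2,2.5],"fingers":1},{"dp":[-28,17,-1],"angular":[-1.3,3.3,4.2],"fingers":1},{"dp":[-45,27,-2],"angular":[-2.1,5.3,6.7],"fingers":1},{"dp":[-62,37,-2],"angular":[-2.9,7.3,9.2],"fingers":1},{"dp":[-81,49,-3],"angular":[-3.8,9.7,12.2],"fingers":1},{"dp":[-104,63,-4],"angular":[-4.9,12.3,15.5],"fingers":1},{"dp":[-126,77,-4],"angular":[-5.9,15,18.9],"fingers":1},{"dp":[-149,90,-5],"angular":[-7,17.6,22.3],"fingers":1},{"dp":[-171,104,-6],"angular":[-8.1,20.3,25.6],"fingers":1},{"dp":[-194,117,-7],"angular":[-9.1,23,29],"fingers":1},{"dp":[-214,129,-8],"angular":[-10,25.3,31.9],"fingers":1},{"dp":[-230,139,-8],"angular":[-10.8,27.3,34.4],"fingers":1},{"dp":[-247,150,-9],"angular":[-11.6,29.3,37],"fingers":1},{"dp":[-261,158,-9],"angular":[-12.3,31,39.1],"fingers":1},{"dp":[-270,163,-10],"angular":[-12.7,32,40.3],"fingers":1},{"dp":[-278,168,-10],"angular":[-13.1,33,41.6],"fingers":1},{"dp":[-281,170,-10],"angular":[-13.2,33.3,42],"fingers":1},{"dp":[-281,170,-10],"angular":[-13.2,33.3,42],"fingers":1}]'
cat > look2.py <<'E'
import sys
from seat import *
pt,r=tool(); o=pt-19*r[:,2]
for nm in("top","side"):
    im=robot.get_image(nm); cv2.imwrite(f"pics/{nm}_{sys.argv[1]}.png",im["frame"]); np.savez(f"{nm}_{sys.argv[1]}.npz",**im)
    p=cloud(im).reshape(-1,3);p=p[~np.isnan(p[:,0])];d=p-o
    t,s,z=d@r[:,0],d@r[:,1],-d@r[:,2]
    k=(abs(s)<32)&(abs(z)<34)&(t>-195)&(t<-135); print(nm,"collar t",np.percentile(t[k],[1,3,97]))
    k=(abs(s)<32)&(abs(z)<34)&(t>40)&(t<90); print("flange t",k.sum(),np.percentile(t[k],[3,97,99]) if k.sum()>9 else 0)
    print([(c,int(k.sum()),*np.percentile(z[k],[50,92]).round(1),np.median(s[k]).round(1)) for c in range(-130,-29,20) for k in [(abs(t-c)<10)&(abs(s)<16)&(abs(z)<22)] if k.sum()>10])
print("joints",robot.sense()["joints"])
E
python3 look2.py tilt
python3 - <<'E'
from seat import *
plan(stop+176.5*u-18*n,Rm)
E
```

```text
time_s: 19.0
tcp_pos: [455.0, -291.1, 238.2]
tcp_rot: [-179.9, -35.0, -11.1]
contact_force: [0.4, -0.3, -5.5]
gripper_width: 22.4
gripper_force: 59.1
top collar t [-167.08400932 -166.2428714  -137.17799319]
flange t 284 [42.14369909 71.7290329  72.09238255]
[(-130, 103, np.float64(7.5), np.float64(13.1), np.float64(4.7)), (-110, 96, np.float64(7.2), np.float64(11.7), np.float64(5.6)), (-90, 101, np.float64(7.4), np.float64(11.2), np.float64(6.0)), (-70, 99, np.float64(7.1), np.float64(11.0), np.float64(5.6)), (-50, 98, np.float64(7.7), np.float64(11.2), np.float64(5.4)), (-30, 49, np.float64(5.8), np.float64(11.4), np.float64(9.2))]
side collar t [-168.81791985 -167.30329175 -137.96621059]
flange t 665 [41.93411284 70.65717389 70.78668428]
[(-130, 256, np.float64(6.7), np.float64(14.6), np.float64(9.0)), (-110, 197, np.float64(6.1), np.float64(10.2), np.float64(9.5)), (-90, 196, np.float64(5.7), np.float64(10.2), np.float64(9.4)), (-70, 201, np.float64(5.9), np.float64(10.4), np.float64(9.1)), (-50, 201, np.float64(6.0), np.float64(10.3), np.float64(9.7)), (-30, 151, np.float64(3.5), np.float64(9.8), np.float64(10.8))]
joints [-25.32451747  -3.36989878  62.55125428 131.49225282 -34.37193972
  21.86524795 -34.06215394]
dp [  0.2   0.7 109.8] ang [-0.1  0.   0. ]
```

Run:
```python
from seat import *
for f in("top0","side0","top_tilt","side_tilt"):
    p=cloud(dict(np.load(f+".npz"))).reshape(-1,3);p=p[~np.isnan(p[:,0])];d=p-stop
    t,s,h=d@u,d@np.cross(n,u),d@n
    print(f)
    k=(abs(s)<30)&(h>-32)&(h<15)&(abs(t)<22)
    print(" face t hist -20..20/2",np.histogram(t[k],np.arange(-20,21,2))[0])
    k=(abs(s)<40)&(h>6)&(h<12)&(abs(t)<22); print(" top edge t,s",k.sum(),np.percentile(t[k],[2,50,98]).round(1),np.percentile(s[k],[2,98]).round(1), "hmax",np.percentile(h[(abs(s)<25)&(abs(t)<20)&(h<25)],99))
    k=(abs(s)<20)&(t>70)&(t<180)&(h>-60)&(h<-25); print(" deck h",np.median(h[k]))
    for a,b in((40,52),(203,215)):
        k=(abs(s)<34)&(t>a-4)&(t<b+4)&(h>-12)&(h<10); print(" V",a,k.sum(),np.percentile(t[k],[2,98]).round(1),np.percentile(s[k],[2,98]).round(1))
```

```text
top0
 face t hist -20..20/2 [ 0  0  0  1  3  7 20 22 20 59  2  0  0  0  0  0  0  0  0  0]
 top edge t,s 60 [-8.8 -5.1 -0.5] [-27.5  25.4] hmax 13.430546492010631
 deck h -42.351853048956144
 V 40 85 [40.  51.2] [-24.4  25.8]
 V 203 87 [202.4 214.1] [-27.8  24.6]
side0
 face t hist -20..20/2 [  0   0   1   1  10  43  47  66 267   8   0   0   0   0   0   0   0   0
   0   0]
 top edge t,s 131 [-10.9  -5.7  -2.6] [-26.7  26.6] hmax 11.7343685413649
 deck h -41.503494175403944
 V 40 169 [36.3 54.1] [-33.   25.6]
 V 203 187 [200.5 212. ] [-25.6  26.2]
top_tilt
 face t hist -20..20/2 [ 0  0  0  0  4  6 18  9  7 15  0  0  0  0  0  0  0  0  0  0]
 top edge t,s 28 [-10.4  -6.7  -2.1] [-27.7  21.3] hmax 16.08448567695204
 deck h -42.61903113227986
 V 40 43 [40.1 51.6] [-25.1   4.6]
 V 203 49 [202.6 214.2] [-28.3   4.3]
side_tilt
 face t hist -20..20/2 [  0   0   1   1   8  43  44  63 279   3   0   0   0   0   0   0   0   0
   0   0]
 top edge t,s 127 [-10.2  -5.7  -2.5] [-26.4  27. ] hmax 11.543824861724131
 deck h -41.584971635684894
 V 40 172 [36.1 53.9] [-33.3  26.1]
 V 203 189 [200.4 211.9] [-25.3  25.4]
```

```bash
python3 -m handwheel '[{"dp":[-2,0,4],"angular":[0,0,0],"fingers":1},{"dp":[-4,0.5,12],"angular":[0,0,0],"fingers":1},{"dp":[-6,0.7,24],"angular":[0,0,0],"fingers":1},{"dp":[-6.3,0.7,37],"angular":[0,0,0],"fingers":1},{"dp":[-6.3,0.7,50],"angular":[0,0,0],"fingers":1},{"dp":[-6.3,0.7,62],"angular":[0,0,0],"fingers":1},{"dp":[-6.3,0.7,74],"angular":[0,0,0],"fingers":1},{"dp":[-6.3,0.7,84],"angular":[0,0,0],"fingers":1},{"dp":[-6.3,0.7,92],"angular":[0,0,0],"fingers":1},{"dp":[-6.3,0.7,98],"angular":[0,0,0],"fingers":1},{"dp":[-6.3,0.7,102],"angular":[0,0,0],"fingers":1},{"dp":[-6.3,0.7,104],"angular":[0,0,0],"fingers":1},{"dp":[-6.3,0.7,104],"angular":[0,0,0],"fingers":1}]'; python3 look2.py low
python3 - <<'E'
from seat import *
plan(stop+170*u-18*n,Rm)
im=dict(np.load("side_low.npz"))["frame"][200:390,240:430]; t=dict(np.load("top_low.npz"))["frame"][210:360,290:440]
cv2.imwrite("pics/c_low.png",np.hstack([cv2.resize(im,(400,400),interpolation=3),cv2.resize(t,(400,400),interpolation=3)]))
E
```

```text
time_s: 20.72
tcp_pos: [508.3, -302.1, 149.2]
tcp_rot: [-180.0, -35.0, -11.1]
contact_force: [-1.9, -0.3, -7.3]
gripper_width: 22.2
gripper_force: 59.6
top collar t [-178.37474185 -177.27999522 -136.77825267]
flange t 247 [41.16679658 72.33451617 72.6389366 ]
[(-130, 96, np.float64(9.0), np.float64(14.3), np.float64(2.9)), (-110, 84, np.float64(8.6), np.float64(12.8), np.float64(4.4)), (-90, 88, np.float64(7.5), np.float64(13.2), np.float64(5.3)), (-70, 85, np.float64(8.0), np.float64(12.0), np.float64(5.4)), (-50, 82, np.float64(7.4), np.float64(12.4), np.float64(5.9)), (-30, 29, np.float64(6.2), np.float64(9.6), np.float64(12.0))]
side collar t [-180.11293879 -178.62655284 -138.53901258]
flange t 612 [41.01812009 70.97268418 71.18516748]
[(-130, 168, np.float64(10.1), np.float64(16.7), np.float64(4.9)), (-110, 164, np.float64(7.6), np.float64(11.8), np.float64(8.3)), (-90, 164, np.float64(7.7), np.float64(11.5), np.float64(8.9)), (-70, 173, np.float64(7.9), np.float64(11.4), np.float64(9.0)), (-50, 175, np.float64(7.5), np.float64(11.2), np.float64(8.6)), (-30, 88, np.float64(4.4), np.float64(10.2), np.float64(11.3))]
joints [ 50.37416056  15.93271694 -19.35695149 127.65404155 -58.21158391
   8.58855245 -12.02894874]
dp [ 0.3 -0.3  5.9] ang [-0.  0.  0.]
```

View pics/c_low.png

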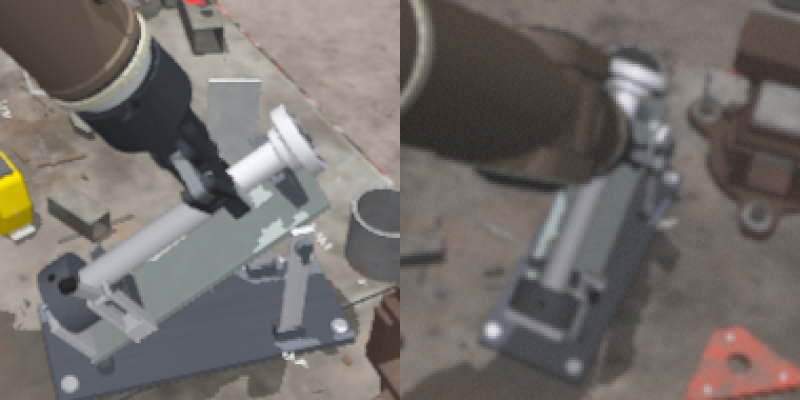

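```bash
python3 -m handwheel '[{"dp":[0,0,1],"angular":[0,0,0],"fingers":1},{"dp":[0,0,2],"angular":[0,0,0],"fingers":1}]'; python3 -c "
from seat import *
print(robot.sense()['joints']);plan(stop+170*u-18*n,Rm)"
```

```text
time_s: 21.08
tcp_pos: [509.8, -301.8, 147.9]
tcp_rot: [-179.9, -35.0, -11.0]
contact_force: [-0.9, 0.9, -6.1]
gripper_width: 22.0
gripper_force: 59.7
[ 50.8658772   16.27067506 -20.05933675 127.56231207 -58.2643775
   8.26312913 -11.92183869]
dp [0.1 0.2 3.9] ang [-0.1  0.   0. ]
```

```bash
python3 -m handwheel '[{"dp":[0,0,1],"angular":[0,0,0],"fingers":1},{"dp":[0,0,2],"angular":[0,0,0],"fingers":1},{"dp":[0,0,2.5],"angular":[0,0,0],"fingers":1}]'; python3 -c "
from seat import *
print(robot.sense()['joints'])
_,r=tool();print(r.T@np.array(robot.sense()['contact_force']));plan(stop+170*u-18*n,Rm)"
```

```text
time_s: 21.45
tcp_pos: [512.1, -300.5, 146.4]
tcp_rot: [-179.8, -35.0, -11.0]
contact_force: [-5.5, 8.0, 3.9]
gripper_width: 22.2
gripper_force: 60.8
[ 51.35383007  16.65281972 -20.87502207 127.44027228 -58.36254649
   7.9546892  -11.7628073 ]
[-3.40594418 -6.83235329 -7.10454341]
dp [-0.7  1.9  1.5] ang [-0.3 -0.   0.1]
```

```bash
python3 -m handwheel '[{"dp":[0,-0.8,0],"angular":[0,0,0],"fingers":1},{"dp":[0,-1.6,0],"angular":[0,0,0],"fingers":1},{"dp":[0,-1.6,0],"angular":[0,0,0],"fingers":1}]'; python3 -c "
from seat import *
_,r=tool();print(r.T@np.array(robot.sense()['contact_force']));plan(stop+170*u-18*n,Rm)"; python3 look2.py vee
```

```text
time_s: 21.82
tcp_pos: [512.2, -300.3, 146.3]
tcp_rot: [-179.9, -35.0, -11.0]
contact_force: [-1.7, 5.9, -0.1]
gripper_width: 22.3
gripper_force: 60.3
[-2.34318231 -5.48771325 -1.50334991]
dp [-0.8  2.1  1.4] ang [-0.1 -0.   0.1]
top collar t [-179.63055252 -178.34496066 -136.77749646]
flange t 240 [41.15685853 72.32675274 72.92469954]
[(-130, 100, np.float64(7.2), np.float64(15.3), np.float64(2.1)), (-110, 88, np.float64(7.0), np.float64(12.3), np.float64(5.7)), (-90, 84, np.float64(6.9), np.float64(11.3), np.float64(5.2)), (-70, 86, np.float64(7.5), np.float64(11.6), np.float64(5.7)), (-50, 82, np.float64(7.4), np.float64(11.6), np.float64(6.1)), (-30, 26, np.float64(6.4), np.float64(11.2), np.float64(11.9))]
side collar t [-181.37021658 -180.29602618 -138.56794959]
flange t 607 [40.79879094 71.01200547 71.17974382]
[(-130, 178, np.float64(8.7), np.float64(17.3), np.float64(5.8)), (-110, 159, np.float64(7.0), np.float64(10.6), np.float64(8.5)), (-90, 166, np.float64(6.9), np.float64(10.3), np.float64(9.0)), (-70, 167, np.float64(7.0), np.float64(10.8), np.float64(9.3)), (-50, 170, np.float64(6.9), np.float64(10.5), np.float64(8.5)), (-30, 89, np.float64(3.9), np.float64(10.1), np.float64(11.3))]
joints [ 51.20849718  16.62015928 -20.85305939 127.50239214 -58.40432201
   7.74497519 -11.88306395]
```

```bash
python3 -m handwheel '[{"dp":[0,-0.8,0],"angular":[0,0,0],"fingers":1},{"dp":[0,-1.6,0],"angular":[0,0,0],"fingers":1},{"dp":[0,-1.6,0],"angular":[0,0,0],"fingers":1}]'; python3 -c "
from seat import *
_,r=tool();print(r.T@np.array(robot.sense()['contact_force']));plan(stop+170*u-18*n,Rm);print(robot.sense()['joints'])"
```

```text
time_s: 22.3
tcp_pos: [511.6, -299.9, 145.7]
tcp_rot: [-180.0, -35.0, -11.1]
contact_force: [0.1, 1.4, -3.3]
gripper_width: 22.3
gripper_force: 59.9
[-2.00755493 -1.44359936  2.62937499]
dp [0.1 2.4 1.3] ang [-0.  0. -0.]
[ 51.0641906   16.59819551 -20.8079929  127.62518171 -58.460084
   7.54956681 -11.9952402 ]
```

```bash
python3 -m handwheel '[{"dp":[0,0,0.3],"angular":[0,0,0],"fingers":0.35},{"dp":[0,0,0.3],"angular":[0,0,0],"fingers":0.2},{"dp":[0,0,0.3],"angular":[0,0,0],"fingers":0.2},{"dp":[0,0,0.3],"angular":[0,0,0],"fingers":0.1},{"dp":[0,0,0],"angular":[0,0,0],"fingers":-0.1},{"dp":[0,0,0],"angular":[0,0,0],"fingers":-0.1}]'; python3 look2.py rel
python3 - <<'E'
from seat import *
im=dict(np.load("side_rel.npz"))["frame"][200:390,240:430]; t=dict(np.load("top_rel.npz"))["frame"][210:360,290:440]
cv2.imwrite("pics/c_rel.png",np.hstack([cv2.resize(im,(400,400),interpolation=3),cv2.resize(t,(400,400),interpolation=3)]))
E
cat > seated.py <<'E'
import sys
from seat import *
for f in sys.argv[1:]:
    p=cloud(dict(np.load(f+".npz"))).reshape(-1,3);p=p[~np.isnan(p[:,0])];d=p-stop
    t,s,h=d@u,d@np.cross(n,u),d@n
    print(f,[(c,int(k.sum()),*np.percentile(h[k],[50,92]).round(1),np.median(s[k]).round(1)) for c in range(60,201,20) for k in [(abs(t-c)<10)&(abs(s)<16)&(abs(h)<20)] if k.sum()>10])
    k=(abs(s)<32)&(abs(h)<34)&(t>215)&(t<262);print("flange end",np.percentile(t[k],[95,98,99]), "collar inner", np.histogram(t[(abs(s)<20)&(h>15)&(h<34)&(t<60)],np.arange(-12,61,4))[0])
E
python3 seated.py top_rel side_rel
```

```text
time_s: 23.05
tcp_pos: [511.6, -299.6, 145.8]
tcp_rot: [-180.0, -35.0, -11.1]
contact_force: [-0.5, -0.5, 0.8]
gripper_width: 47.0
gripper_force: 0.0
top collar t [-179.4366801  -177.59982633 -137.85538703]
flange t 229 [41.22856199 68.50315384 69.41117494]
[(-130, 101, np.float64(5.8), np.float64(12.0), np.float64(3.8)), (-110, 90, np.float64(6.4), np.float64(11.0), np.float64(5.2)), (-90, 84, np.float64(6.3), np.float64(12.3), np.float64(5.5)), (-70, 84, np.float64(7.1), np.float64(11.9), np.float64(5.7)), (-50, 81, np.float64(6.7), np.float64(11.7), np.float64(5.8)), (-30, 31, np.float64(5.3), np.float64(10.0), np.float64(11.7))]
side collar t [-180.30669215 -179.09356466 -139.94045431]
flange t 583 [40.77858133 67.54839095 67.70832433]
[(-130, 132, np.float64(7.9), np.float64(10.6), np.float64(7.0)), (-110, 160, np.float64(6.3), np.float64(10.2), np.float64(8.9)), (-90, 164, np.float64(6.5), np.float64(10.2), np.float64(8.9)), (-70, 169, np.float64(6.4), np.float64(10.3), np.float64(9.1)), (-50, 167, np.float64(6.4), np.float64(10.0), np.float64(9.0)), (-30, 68, np.float64(4.0), 
[... 532 characters left out ...]
nge end [238.13222769 238.95223906 239.3470822 ] collar inner [ 0  1  1 29 27 29 27 29 27 28 20  0  0  2  1  1  1  0]
side_rel [(60, 160, np.float64(8.6), np.float64(12.5), np.float64(-6.3)), (80, 165, np.float64(8.8), np.float64(12.6), np.float64(-6.3)), (100, 168, np.float64(8.8), np.float64(12.7), np.float64(-6.4)), (120, 170, np.float64(8.8), np.float64(12.3), np.float64(-6.3)), (140, 65, np.float64(6.1), np.float64(12.2), np.float64(-8.4)), (180, 130, np.float64(9.3), np.float64(12.5), np.float64(-6.0)), (200, 180, np.float64(8.8), np.float64(13.0), np.float64(-6.8))]
flange end [237.33345321 237.50582056 237.58697501] collar inner [ 0  0 20 41 42 41 40 26 22 49  0  0  0  0  0  0  0  0]
```

View pics/c_rel.png

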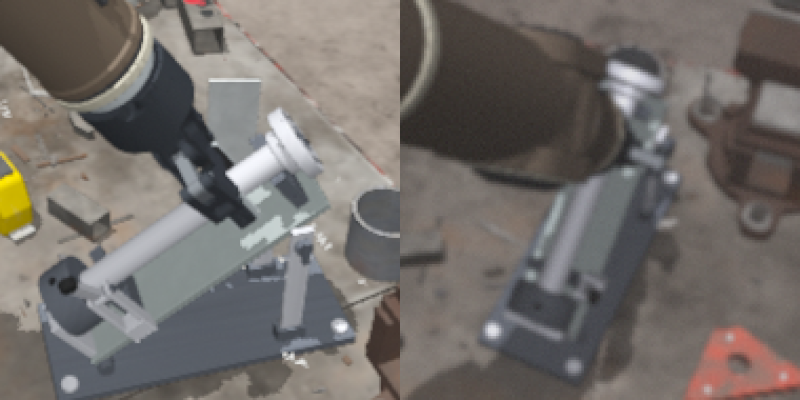

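Run:
```python
from seat import *
L=np.cross(n,u); piv=stop+46*u-33*L+17*n
S=dict(np.load("side_rel.npz"));T=dict(np.load("top_rel.npz"))
for th in(1.8,2.0,2.2):
    tip=piv+50*(np.cos(th)*L+np.sin(th)*n); print(th,tip.round(1),"side",proj(S,tip).round(1),"top",proj(T,tip).round(1))
print("piv",proj(S,piv),proj(T,piv))
for nm,im in(("side",S),("top",T)):
    p=cloud(im).reshape(-1,3);p=p[~np.isnan(p[:,0])];d=p-stop;t,s,h=d@u,d@L,d@n
    k=(t>36)&(t<58)&(s>-90)&(s<-20)&(h>24)&(h<95); q=np.c_[t,s,h][k]; print(nm,k.sum())
    a=s[k]+33;b=h[k]-17; rr=np.hypot(a,b); th=np.arctan2(b,a); j=rr>30; print("theta pct",np.percentile(th[j],[5,25,50,75,95]),"r max",np.percentile(rr,[50,95,99]),"t",np.percentile(t[k],[2,50,98]))
_,r=tool();plan(stop+170*u+100*n-18*n,Rm)
```

```text
1.8 [ 356.7 -317.1  142.2] side [[272.1 332.5]] top [[360.2 319.7]]
2.0 [ 356.7 -326.8  139.6] side [[274.6 338.1]] top [[364.3 321.3]]
2.2 [ 357.8 -335.8  135.4] side [[277.6 343.8]] top [[368.2 322.7]]
piv [[288.89581736 340.65088099]] [[359.25223051 317.36304184]]
side 144
theta pct [1.81626032 1.87597635 1.92737963 1.94848857 1.96413284] r max [40.77821773 57.09778578 58.11486136] t [37.46468458 44.94351294 49.65711821]
top 47
theta pct [1.83419497 1.84570179 1.89121154 1.9503047  1.97460059] r max [51.35389403 58.88280353 59.93568182] t [38.16535415 45.99417847 52.19338107]
dp [  0.1   2.6 -98.7] ang [-0.  0. -0.]
```

```bash
python3 -m handwheel '[{"dp":[0,0,-6],"angular":[0,0,0],"fingers":-0.3},{"dp":[0,0.5,-14],"angular":[0,0,0],"fingers":-0.3},{"dp":[0,1,-26],"angular":[0,0,0],"fingers":-0.3},{"dp":[0,1,-42],"angular":[0,0,0],"fingers":-0.3},{"dp":[0,1,-62],"angular":[0,0,0],"fingers":-0.3},{"dp":[0,1,-82],"angular":[0,0,0],"fingers":-0.3},{"dp":[0,1,-100],"angular":[0,0,0],"fingers":-0.3},{"dp":[0,1,-115],"angular":[0,0,0],"fingers":-0.3},{"dp":[0,1,-120],"angular":[0,0,0],"fingers":-0.3}]'
cat > hd.py <<'E'
from seat import *
e=np.array([np.cos(np.radians(-11.1)),np.sin(np.radians(-11.1))]);Lh=np.array([-e[1],e[0]])
def W(X,lat,z): return np.r_[stop[:2]+X*e+lat*Lh,z]
RV=R.from_euler('xyz',[180,0,-11.1],degrees=True).as_matrix()
E
python3 -c "
from hd import *
print(robot.sense()['joints']);plan(W(6,-100,200),RV)"
```

```text
time_s: 24.28
tcp_pos: [443.7, -287.6, 245.3]
tcp_rot: [180.0, -35.1, -11.1]
contact_force: [-0.1, 0.9, -0.0]
gripper_width: 55.7
gripper_force: 0.0
[ 4.43827602e+01 -1.02739852e-01 -6.95119641e+00  1.29194388e+02
 -3.94051377e+01  2.36897922e+01 -3.09805825e+01]
dp [-86.4 101.4  -5.3] ang [  0.  -35.1   0. ]
```

```bash
python3 -m handwheel '[{"dp":[-14,14,-15],"angular":[0,-6,0],"fingers":0.5},{"dp":[-29,34,-20],"angular":[0,-13,0],"fingers":1},{"dp":[-50,60,-20],"angular":[0,-21,0],"fingers":1},{"dp":[-70,85,-12],"angular":[0,-29,0],"fingers":1},{"dp":[-86,101,-5],"angular":[0,-35,0],"fingers":1},{"dp":[-86,101,-5],"angular":[0,-35,0],"fingers":1},{"dp":[-86,101,-5],"angular":[0,-35,0],"fingers":1},{"dp":[-86,101,-5],"angular":[0,-35,0],"fingers":1}]'; python3 look2.py hd0 >/dev/null; python3 seated.py top_hd0 side_hd0; python3 -c "
from hd import *
print(robot.sense()['joints']);plan(W(6,-100,116),RV)"
```

```text
time_s: 25.28
tcp_pos: [352.6, -372.0, 199.4]
tcp_rot: [-180.0, -0.1, -11.1]
contact_force: [0.2, 1.0, 0.3]
gripper_width: -0.2
gripper_force: 0.0
top_hd0 [(60, 86, np.float64(8.4), np.float64(12.8), np.float64(-3.4)), (80, 85, np.float64(9.9), np.float64(14.7), np.float64(-3.1)), (100, 84, np.float64(9.0), np.float64(13.7), np.float64(-3.3)), (120, 78, np.float64(9.2), np.float64(15.3), np.float64(-2.8)), (140, 79, np.float64(9.5), np.float64(13.6), np.float64(-2.5)), (160, 84, np.float64(8.8), np.float64(13.8), np.float64(-3.1)), (180, 84, np.float64(8.8), np.float64(13.6), np.float64(-3.9)), (200, 94, np.float64(8.7), np.float64(13.0), np.float64(-3.0))]
flange end [238.29521504 238.73610148 238.96648569] collar inner [ 0  1  1 28 27 28 26 26 30 28 17  1  1  1  1  1  1  0]
[ 43.27902031  14.54314766  -2.50951649 109.0594997    0.68015977
  56.34301892 -60.59727341]
dp [-0.7  1.  83.5] ang [-0.  -0.1  0. ]Traceback (most recent call last):
  File "look2.py", line 8, in <module>
    k=(abs(s)<32)&(abs(z)<34)&(t>-195)&(t<-135); print(nm,"collar t",np.percentile(t[k],[1,3,97]))
      
[... 270 characters left out ...]
..<5 lines>...
                    overwrite_input=overwrite_input,
                    method=method)
    r = func(a, **kwargs)
    result = _quantile(arr,
                       quantiles=q,
    ...<2 lines>...
                       out=out,
                       weights=wgt)
    slices_having_nans = np.isnan(arr[-1, ...])
                                  ~~~^^^^^^^^^
IndexError: index -1 is out of bounds for axis 0 with size 0
Traceback (most recent call last):
  File "seated.py", line 4, in <module>
    p=cloud(dict(np.load(f+".npz"))).reshape(-1,3);p=p[~np.isnan(p[:,0])];d=p-stop
                 ~~~~~~~^^^^^^^^^^
FileNotFoundError: [Errno 2] No such file or directory: 'side_hd0.npz'
```

```bash
python3 -m handwheel '[{"dp":[-0.7,1,25],"angular":[0,0,0],"fingers":1},{"dp":[-0.7,1,55],"angular":[0,0,0],"fingers":1},{"dp":[-0.7,1,78],"angular":[0,0,0],"fingers":1},{"dp":[-0.7,1,83],"angular":[0,0,0],"fingers":1},{"dp":[-0.7,-5,83],"angular":[0,0,0],"fingers":1},{"dp":[-0.7,-13,83],"angular":[0,0,0],"fingers":1},{"dp":[-0.7,-21,83],"angular":[0,0,0],"fingers":1},{"dp":[-0.7,-29,83],"angular":[0,0,0],"fingers":1},{"dp":[-0.7,-37,83],"angular":[0,0,0],"fingers":1},{"dp":[-0.7,-45,83],"angular":[0,0,0],"fingers":1},{"dp":[-0.7,-53,83],"angular":[0,0,0],"fingers":1},{"dp":[-0.7,-60,83],"angular":[0,0,0],"fingers":1},{"dp":[-0.7,-60,83],"angular":[0,0,0],"fingers":1}]'
cat > hdlook.py <<'E'
import sys
from hd import *
L=np.cross(n,u)
for nm in("side","top"):
    im=robot.get_image(nm); np.savez(f"{nm}_{sys.argv[1]}.npz",**im)
    p=cloud(im).reshape(-1,3);p=p[~np.isnan(p[:,0])];d=p-stop;t,s,h=d@u,d@L,d@n
    k=(t>38)&(t<54)&(s>-90)&(s<30)&(h>14.5)&(h<75);a=s[k]+33;b=h[k]-17;rr=np.hypot(a,b);th=np.arctan2(b,a);j=(rr>25)&(rr<62)
    print(nm,j.sum(),np.histogram(th[j],np.arange(-.2,2.3,.1))[0])
E
python3 hdlook.py hd1
```

```text
time_s: 26.95
tcp_pos: [363.6, -312.6, 115.8]
tcp_rot: [-179.9, 0.0, -11.0]
contact_force: [0.5, -0.5, -0.5]
gripper_width: -0.2
gripper_force: 0.0
side 87 [ 0  0  0  0  0  0  0  0  0  0  0  0  0  0  0  3  0  0  1  2  2 16 45 18]
top 93 [ 0  1  0  0  0  0  0  0  0  0  0  0  0  0 13 23  2  6  9 12  8  9  8  1]
```

Run:
```python
from h import *
im=dict(np.load("side_hd1.npz"))["frame"][270:370,235:335]; t=dict(np.load("top_hd1.npz"))["frame"][270:370,310:410]
cv2.imwrite("pics/c_hd1.png",np.hstack([cv2.resize(im,(400,400),interpolation=3),cv2.resize(t,(400,400),interpolation=3)]))
```

```text
(no output)
```

View pics/c_hd1.png

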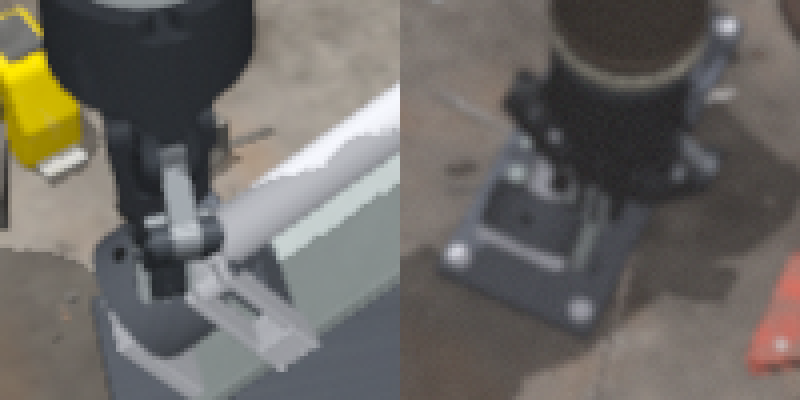

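```bash
python3 -m handwheel '[{"dp":[0,-8,0],"angular":[0,0,0],"fingers":1},{"dp":[0,-16,0],"angular":[0,0,0],"fingers":1},{"dp":[0,-24,0],"angular":[0,0,0],"fingers":1},{"dp":[0,-31,0],"angular":[0,0,0],"fingers":1},{"dp":[0,-31,0],"angular":[0,0,0],"fingers":1},{"dp":[0,-31,-15],"angular":[0,0,0],"fingers":1},{"dp":[0,-31,-45],"angular":[0,0,0],"fingers":1},{"dp":[0,-31,-90],"angular":[0,0,0],"fingers":1},{"dp":[0,-31,-110],"angular":[0,0,0],"fingers":1}]'; python3 hdlook.py hd2
python3 - <<'E'
from hd import *
plan(W(24,8,125),RV)
im=dict(np.load("side_hd2.npz"))["frame"][270:370,235:335]; t=dict(np.load("top_hd2.npz"))["frame"][270:370,310:410]
cv2.imwrite("pics/c_hd2.png",np.hstack([cv2.resize(im,(400,400),interpolation=3),cv2.resize(t,(400,400),interpolation=3)]))
E
```

```text
time_s: 28.18
tcp_pos: [370.2, -283.7, 229.3]
tcp_rot: [180.0, -0.2, -11.1]
contact_force: [-0.9, -0.7, -0.8]
gripper_width: -0.2
gripper_force: 0.0
side 127 [ 0  1  0  0  0  1 24 94  7  0  0  0  0  0  0  0  0  0  0  0  0  0  0  0]
top 65 [ 0  1  0  1  0  1 14 37 10  1  0  0  0  0  0  0  0  0  0  0  0  0  0  0]
dp [ 16.2 -17.3 104.2] ang [ 0.1 -0.3  0. ]
```

View pics/c_hd2.png

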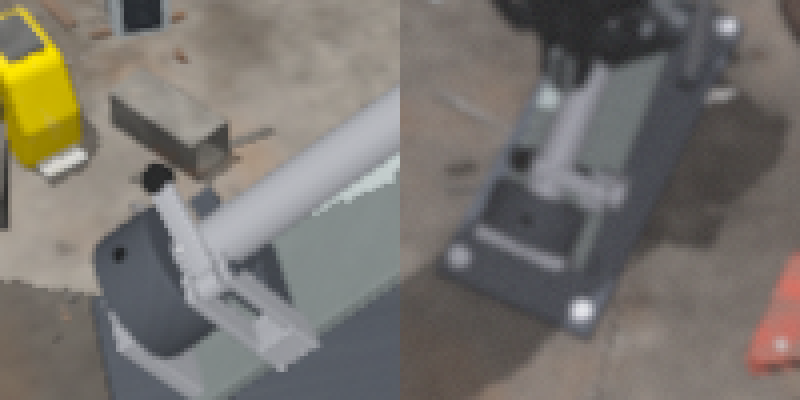

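```bash
python3 -m handwheel '[{"dp":[15,-17,40],"angular":[0,0,0],"fingers":1},{"dp":[15,-17,75],"angular":[0,0,0],"fingers":1},{"dp":[15,-17,90],"angular":[0,0,0],"fingers":1},{"dp":[15,-17,97],"angular":[0,0,0],"fingers":1},{"dp":[15,-17,104],"angular":[0,0,0],"fingers":1},{"dp":[15,-17,110],"angular":[0,0,0],"fingers":1},{"dp":[15,-17,115],"angular":[0,0,0],"fingers":1},{"dp":[15,-17,118],"angular":[0,0,0],"fingers":1},{"dp":[15,-17,120],"angular":[0,0,0],"fingers":1},{"dp":[15,-17,120],"angular":[0,0,0],"fingers":1}]'; python3 -c "
from hd import *
plan(W(23,8,107.7),RV);print(robot.sense()['joints'])"
```

```text
time_s: 29.52
tcp_pos: [387.9, -269.4, 106.9]
tcp_rot: [-180.0, -0.1, -11.1]
contact_force: [-1.7, 0.4, 11.0]
gripper_width: -0.1
gripper_force: 5.7
dp [ 1.6  0.4 -0.8] ang [-0.  -0.1  0. ]
[ 33.53853313  18.14309319  -5.49466404 119.37680881   2.48473668
  42.52613733 -74.59001463]
```

```bash
python3 -m handwheel '[{"dp":[0,0,1],"angular":[0,0,0],"fingers":1},{"dp":[0,0,1],"angular":[0,0,0],"fingers":1}]';python3 -m handwheel '[{"dp":[0,0,-10],"angular":[0,0,0],"fingers":1},{"dp":[0,0,-30],"angular":[0,0,0],"fingers":1},{"dp":[0,0,-70],"angular":[0,0,0],"fingers":1},{"dp":[-20,0,-120],"angular":[0,0,0],"fingers":1},{"dp":[-20,40,-160],"angular":[0,0,0],"fingers":1},{"dp":[-20,90,-170],"angular":[0,0,0],"fingers":1},{"dp":[-20,140,-170],"angular":[0,0,0],"fingers":1},{"dp":[-20,150,-170],"angular":[0,0,0],"fingers":1}]'; python3 hdlook.py hd3; python3 seated.py top_hd3 side_hd3
python3 - <<'E'
from hd import *
L=np.cross(n,u)
for nm in("side","top"):
    p=cloud(dict(np.load(nm+"_hd3.npz"))).reshape(-1,3);p=p[~np.isnan(p[:,0])];d=p-stop;t,s,h=d@u,d@L,d@n
    k=(t>41)&(t<51)&(h>13)&(h<40); print(nm,[(c,int(j.sum()),np.median(h[j]).round(1)) for c in range(-30,26,8) for j in [k&(abs(s-c)<4)] if j.sum()>2])
im=dict(np.load("side_hd3.npz"))["frame"][200:390,220:410]; t=dict(np.load("top_hd3.npz"))["frame"][210:360,290:440]
cv2.imwrite("pics/c_hd3.png",np.hstack([cv2.resize(im,(400,400),interpolation=3),cv2.resize(t,(400,400),interpolation=3)]))
E
```

```text
time_s: 29.78
tcp_pos: [388.0, -269.5, 106.5]
tcp_rot: [180.0, -0.1, -11.1]
contact_force: [-4.0, 2.3, 19.2]
gripper_width: 0.2
gripper_force: 9.3
time_s: 30.78
tcp_pos: [336.9, -415.4, 274.6]
tcp_rot: [180.0, 0.1, -11.3]
contact_force: [1.1, 1.1, -0.3]
gripper_width: 0.1
gripper_force: 0.0
side 22 [ 0  3  3 16  0  0  0  0  0  0  0  0  0  0  0  0  0  0  0  0  0  0  0  0]
top 58 [ 0 10 31 15  2  0  0  0  0  0  0  0  0  0  0  0  0  0  0  0  0  0  0  0]
top_hd3 [(60, 90, np.float64(9.1), np.float64(14.9), np.float64(-2.8)), (80, 85, np.float64(9.1), np.float64(13.9), np.float64(-2.8)), (100, 84, np.float64(9.5), np.float64(14.4), np.float64(-3.2)), (120, 83, np.float64(9.3), np.float64(14.0), np.float64(-2.9)), (140, 84, np.float64(9.3), np.float64(14.2), np.float64(-3.1)), (160, 83, np.float64(9.4), np.float64(13.5), np.float64(-2.9)), (180, 85, np.float64(9.0), np.float64(13.3), np.float64(-3.1)), (200, 93, np.float64(9.6), np.float64(14.2), np.float64(-2.6))]
flange end [238.15986034 239.00549202 239.0993652 ] collar inner [ 0  0  2 24 27 28 30 25 28 28 18  1  1 27 25 18  1  0]
side_
[... 293 characters left out ...]
.float64(12.8), np.float64(-6.4)), (160, 175, np.float64(9.0), np.float64(12.5), np.float64(-6.4)), (180, 174, np.float64(8.8), np.float64(12.7), np.float64(-6.4)), (200, 182, np.float64(8.6), np.float64(12.6), np.float64(-6.6))]
flange end [237.29601961 237.48468689 237.59428548] collar inner [ 0  1 19 43 44 43 41 39 45 91  2  0 11 16 27  4  0  0]
side [(-30, 22, np.float64(22.2)), (-22, 15, np.float64(21.0)), (-14, 20, np.float64(20.1)), (-6, 19, np.float64(20.5)), (2, 6, np.float64(17.8))]
top [(-30, 15, np.float64(20.9)), (-22, 13, np.float64(21.1)), (-14, 14, np.float64(21.1)), (-6, 13, np.float64(19.2)), (2, 12, np.float64(19.1)), (10, 14, np.float64(19.2)), (18, 12, np.float64(21.5))]
```

View pics/c_hd3.png

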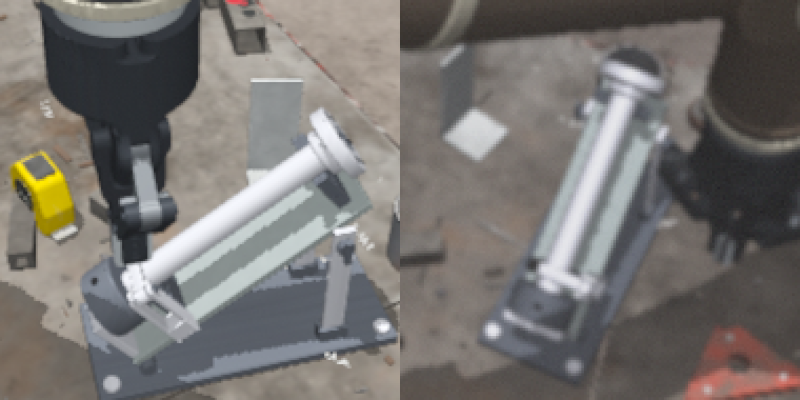

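The pictures show the bar seated home on the stop and the arm flat across it (top crop, about (560,285)), with the gripper clear. I'm handing it in.

```bash
python3 -c "
from plant import robot
print(robot.job_done())"
```

```text
the job is handed in; nothing more can be done
None
```

The spindle lies in both V rests, flange end up and collar home against the stop, with the hold-down arm closed flat across it; I handed the job in at about 31 s, after a level one-second lift near its balance point (about 50 mm from the middle towards the flange), with grip force staying near 60 N.

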